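Fit the backup battery and close up the power unit

ROBOT

A 6-joint arm with a two-finger parallel gripper is mounted at the origin on the work surface. World frame = base frame: x ahead of the robot, y to its left, z up, the work surface at z = 0. Lengths are in m, angles in rad, forces in N, time in s.
With the tool pointing down it reaches from about 0.375 to 0.975 m from the base axis. Payload 3.8 kg.
Tool frame: the origin (TCP) lies between the finger pads; the fingertips stand 8 mm ahead of it and the grasp point (between the pads) lies 11 mm behind it (tcp_to_tips is the distance from the TCP to the fingertips, in m); z points along the fingers, y is the line along which they close (so a half turn about z gives the same grasp; the last joint's range is limited). The gripper opens to 85 mm and grips with 20 to 120 N. Pads are 22 mm wide; open, the fingers measure 114 mm over their backs; the gripper's body (76 mm by 85 mm) begins 54 mm behind the grasp point. The pads swing forward as they close: fully open they stand 13 mm farther back than shut.
Start: joints at [1.155, 0.264, 1.604, -0, 1.274, -0.037], TCP at [0.25, 0.627, 0.239] pointing down, gripper open.
Joint ranges: [-2.63, 2.63], [-0.94, 2.18], [0.31, 2.57], [-1.31, 4.45], [0, 2.66], [-2.55, 2.55]. Speed limits (rad/s): [2.57, 2.57, 3.14, 3.14, 3.14, 3.14].

INTERFACE

Orientations are given as a rotation vector (axis times angle).
In Python, from workcell import * gives the robot as it stands.
- The arm moves only by the tool move_arm, never from a script. Its argument "series" is one flat list of numbers, 7 for each row, row after row: the finger opening in cm, from 0 to 8.54, then the shift along the tool's x, y, z in cm, then the turn, a rotation vector about the tool's x, y, z in degrees. A call has 1 to 5 rows; each row shifts and turns the commanded pose from where the row before left it, along the tool's axes as they then stand; what a row does not reach is not made up. A row lasts 1/8 s, in which the tool goes at most 62.5 mm and 10.7 degrees, less where a joint would pass 70% of its speed; a pose out of reach is approached as far as the arm can. A call is refused whole if a number of a shift passes 6.25 or a number of a turn 10.7, either way. A call with a gripper value outside its range is refused whole. The fingers move at their own pace and stop on an object; "grip_force" is the grip in N (left out, the last holds). Time passes only in rows, so rows that do not move let the fingers close. It gives the time, the measured TCP pose, the force, the opening and the grip force at its end, in the units of the state.
- read_state(): the state, without advancing time (a new reading comes with each control period).
- read_camera(name): name is "side" or "top"; returns the picture (480x640x3 uint8, red, green, blue); there is no depth.
- calibration(name): a dict with "camera_matrix" (3x3 intrinsics, pixels), "rvec" (rotation vector, rad) and "tvec" (3), from world to camera coordinates, as OpenCV has them. Camera axes: x right, y down, z forward; pixel columns grow to the right and rows downward; lengths in m; the calibration is good to about 2 mm. A picture is of the moment at which its call begins. calibration takes no time and is no camera call.
- finish_job(): hands the job in; it is judged then, once.
The state is a dict: "time": time; "q": joint angles; "joint_vel": joint speeds; "joint_torque": joint torques, N m; "tool_pos": TCP position; "tcp_rot": TCP orientation; "wrist_force": force on the tool from outside, world axes, zero at the start; "torque": the same for the moment, N m; "width": opening from 0.0 (shut) to 1.0 (fully open); "grip_force": force on a finger pad.
Only numpy, scipy, OpenCV 4.12 (cv2) and the standard library are available. Lean on these libraries where they do the work, as an engineer would, in place of code of your own. Each camera call takes 0.05 s, during which the arm holds its last target. There are 200 camera calls.

TASK

Finish the backup power unit on the repair bench: take the small sealed battery out of its sloping cradle and set it down, without dropping it, flat and terminals up in the framed bay inside the unit. Then shut the hinged cover gently, fully down without slamming it, and after that slide the bolt on the ledge in front of it all the way to its end stop, over the cover's tab. Leave the other things on the bench where they are.

Things in the scene. Friction and masses are not known exactly. Their poses are not given: they have to be found in the camera images.
- battery: The small sealed battery: black block 43 (x) x 97 (y) x 52 mm (z), two 6 mm brass tabs on top, 0.55 kg. Origin: centre of its underside; z points out of its top. It starts in the cradle leaning 30 degrees, top towards the cradle's -x. The faces 43 mm apart are free from 16 mm above its underside upwards; grip them with the tool tilted alike. In the bay y lies along the unit's y, either way.
- cradle: Bent steel cradle, fixed. Base plate 110 x 120 x 6 mm, origin at the underside, front faces -x. Its sloping floor carries the battery's underside (centre about 58 mm up); the lip, 16 mm above that floor, holds the lower (-x) face.
- unit: The white steel power unit, fixed. Origin at the centre of the underside of its box: outside 150 (x) x 210 (y) x 85 mm high, walls and floor 4 mm, open on top, with a solid ledge 70 mm deep and 70 mm high along its -x side (x -75 to -145 mm). Inside, a transformer with parts, up to 70 mm high, fills the box from y = +40 mm; the battery bay lies on the -y side.
- bay (a point): Centre of the floor of the battery bay (37 mm to -y of the unit's origin, 4 mm up). A steel frame 10 mm high with 55 (x) x 109 mm (y) clear inside surrounds it.
- cover (a joint): Angle of the unit's cover: 0 shut flat on the box, about 1.57 upright, 1.9 fully back. A stiff hinge along y on the box's far (+x) rim: it stays where it is left; about 3 N at its free edge moves it. Plate 150 x 210 x 6 mm, with a steel tab 40 mm wide at the free edge reaching 27 mm further, centred 20 mm to +y.
- cover_hinge (a point): Middle of the cover's hinge axis, 85.5 mm above the table at the unit's x = +75 mm, y = 0.
- cover_edge (a point): Middle of the cover's free edge, on its outer face (the upper one when shut), 150 mm from the hinge.
- bolt (a joint): Travel of the slide bolt: 0 withdrawn, 0.045 m at its end stop. Its grip slides along the unit's +y on a rail on the ledge; about 2 N moves it.
- bolt_top (a point): Centre of the top of the bolt's grip, a black block 24 (x) x 30 (y) x 45 mm high, its top 123.5 mm above the table, at the unit's x = -120 mm. The rail under it is 78 mm above the table and there is free room on its -y side; a steel tongue runs from it to +y at x = -99 mm.
- screwdriver: Bystander: screwdriver, 200 mm long along its x, 26 mm high, lying in front of the cradle. Origin at its middle, on the table.
- spool: Bystander: grey spool, 52 mm across, 46 mm high, standing behind the unit. Origin under its centre.
- tape_roll: Bystander: roll of white tape lying flat behind the cradle, 100 mm across, 22 mm high. Origin under its centre.
- multimeter: Bystander: yellow multimeter, 150 x 75 x 36 mm, lying flat on the left. Origin under its centre.
- big_battery: Bystander: big black battery, 151 x 65 x 94 mm, 2.4 kg, standing at the back. Not the one to fit. Origin under its centre.
- wrench: Bystander: steel spanner, 180 mm long along its x, 8 mm high, lying on the right. Origin at its middle.
- mug: Bystander: white mug, 80 mm across, 95 mm high, on the right. Origin under its centre.
Not all that is in view belongs to the job. Leave any green or purple look-alike of the battery alone.

How it is judged:
On the way, in this order (a step that is already met when the one before it is completed fails the run):
1. the battery stands flat in the bay, let go, with the cover still open (horizontal distance between battery and bay below 0.012 m and z of battery in the frame of bay below 0.005 m and angle between battery's own z axis and vertical below 0.08 rad and angle between the y axis of battery and the y axis of unit, either way round below 0.16 rad and contact force between the fingers and battery below 0.1 N and value of joint cover above 0.5 rad), for 0.2 s.
2. the cover is shut over it (horizontal distance between battery and bay below 0.012 m and z of battery in the frame of bay below 0.005 m and angle between battery's own z axis and vertical below 0.08 rad and angle between the y axis of battery and the y axis of unit, either way round below 0.16 rad and value of joint cover below 0.035 rad), for 0.2 s.
3. the bolt is at its end stop (value of joint cover below 0.035 rad and value of joint bolt above 0.041 m), for 0.2 s.
At the end, for the whole second after the job is handed in: The battery lies at rest, let go, on the floor of the bay (within 12 mm of its centre and 5 mm of its floor), terminals up within 0.08 rad, lengthwise along the bay within 0.16 rad; the cover is shut within 0.035 rad (5 mm at its edge); the bolt is within 4 mm of its end stop (all of step 3 and horizontal distance between battery and bay below 0.012 m and z of battery in the frame of bay below 0.005 m and angle between battery's own z axis and vertical below 0.08 rad and angle between the y axis of battery and the y axis of unit, either way round below 0.16 rad and contact force between the fingers and battery below 0.1 N and linear speed of battery below 0.02 m/s); the robot touches nothing.
It fails at once if the battery is dropped (falls faster than 0.6 m/s with no finger touching it) (linear speed of battery above 0.6 m/s and contact force between the fingers and battery below 0.1 N).
It fails at once if the cover is slammed (faster than 2 rad/s in its last 0.25 rad) (value of joint cover below 0.25 rad and velocity of joint cover below -2 rad/s).
It fails at once if another thing on the bench is pushed more than 40 mm (distance of any of screwdriver, spool, tape_roll, multimeter, big_battery, wrench, mug from where it was at the start of the episode above 0.04 m).
It also fails if it takes over 69 s, if anything falls off the work surface, if the arm or the gripper's body presses on something with over 40 N, if the wrist force passes 120 N, or if a joint passes its speed limit or range.

## Working session

There is one attempt and no reset: what is moved stays moved. The work goes in short steps, Python scripts to look and compute and a tool call to move; the robot and the scene stay as the last step left them, time stands still between calls to the robot, and variables do not carry over. Pictures are saved under pics/ and viewed, at most 13 in all, crops included, and the job is handed in when it is done.

Besides the shell and the picture viewer there is one more tool, called after ">>>" as name(argument=value, ...), one argument or row to a line, values as JSON. move_arm: Moves the arm, as the interface text tells. Its arguments: {"type":"object","properties":{"series":{"type":"array"},"grip_force":{"type":"number"}},"required":["series"]}

```bash
mkdir -p pics; ls
python3 - <<'E'
from workcell import *
import cv2
for n in("top","side"):
    cv2.imwrite(f"pics/{n}0.png",read_camera(n)[:,:,::-1]); c=calibration(n); print(n,c)
print(read_state())
E
```

```text
pics
top {'camera_matrix': array([[560.45919994,   0.        , 328.05678161],
       [  0.        , 560.45919994, 237.48459972],
       [  0.        ,   0.        ,   1.        ]]), 'rvec': array([ 2.1376031 , -2.19356672,  0.09418126]), 'tvec': array([-0.01237315,  0.52646469,  1.46601263])}
side {'camera_matrix': array([[624.12336129,   0.        , 315.60834521],
       [  0.        , 624.12336129, 235.82626203],
       [  0.        ,   0.        ,   1.        ]]), 'rvec': array([ 2.14144467, -0.29825046,  0.17712986]), 'tvec': array([-0.53936665,  0.13170233,  1.5239156 ])}
{'time': 0.1, 'q': array([ 1.15511931e+00,  2.64709192e-01,  1.60526622e+00,  3.59417817e-06,
        1.27368469e+00, -3.69172749e-02]), 'joint_vel': array([ 0.00121496, -0.00378879, -0.00363941, -0.00034057, -0.00071073,
       -0.00036121]), 'joint_torque': array([ 1.93345418e-04, -5.16711223e+01, -3.68587875e+01, -4.88086073e-05,
        6.31044721e-03, -1.04628822e-05]), 'tool_pos': array([0.24934147, 0.62655677, 0.23804981]), 'tcp_rot': array([-0.59131784, -3.08496388,  0.00316307]), 'wrist_force': array([-0.07982569, -0.70132498,  0.46689964]), 'torque': array([ 0.02288285, -0.03418275,  0.02501823]), 'grip_force': 0.0, 'width': 1.0025181346557466}
```

View pics/top0.png

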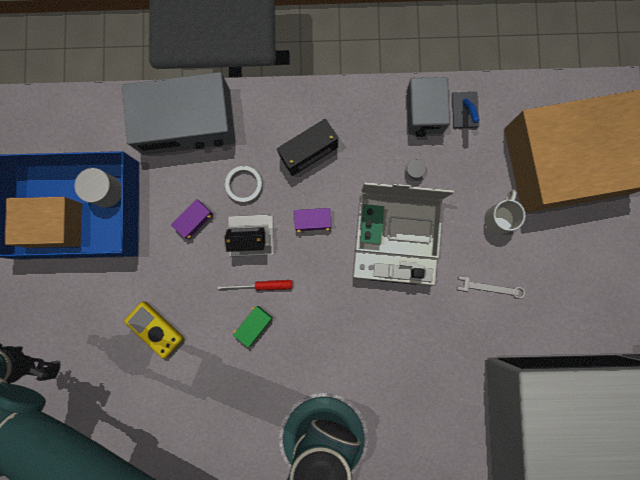

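View pics/side0.png

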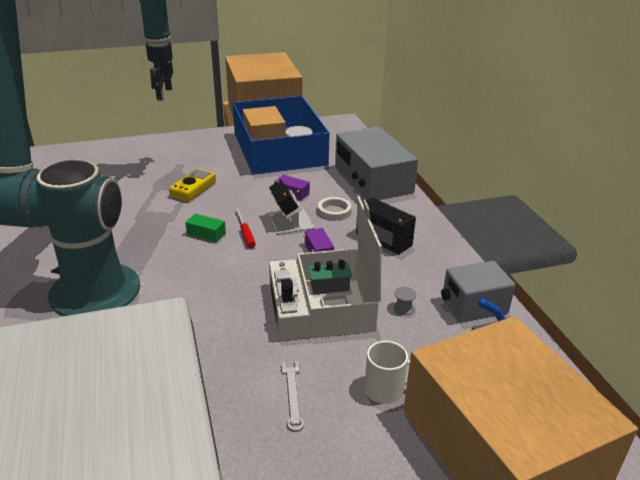

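Top: the cradle with the battery is at about (248,236), the unit at about (400,235) with its cover upright at row 190 and the bolt grip at (418,272). Next I'll enlarge both regions.

Run:
```python
import cv2
a=cv2.imread("pics/top0.png")
l=cv2.resize(a[205:265,215:285],None,fx=5.5,fy=5.5,interpolation=cv2.INTER_CUBIC)
r=cv2.resize(a[175:295,345:460],None,fx=3.5,fy=3.5,interpolation=cv2.INTER_CUBIC)
import numpy as np
o=np.zeros((420,790,3),np.uint8); o[:l.shape[0],:l.shape[1]]=l; o[:r.shape[0],387:387+r.shape[1]]=r
cv2.imwrite("pics/top1.png",o)
b=cv2.imread("pics/side0.png")
cv2.imwrite("pics/side1.png",cv2.resize(b[170:340,230:420],None,fx=3.5,fy=3.5,interpolation=cv2.INTER_CUBIC))
```

```text
(no output)
```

View pics/top1.png

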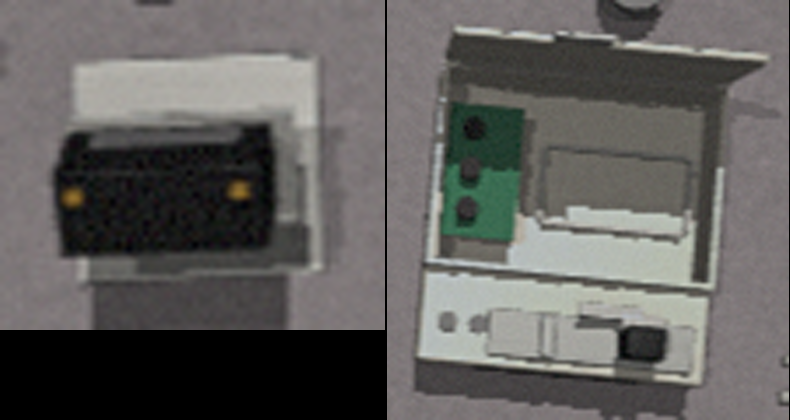

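View pics/side1.png

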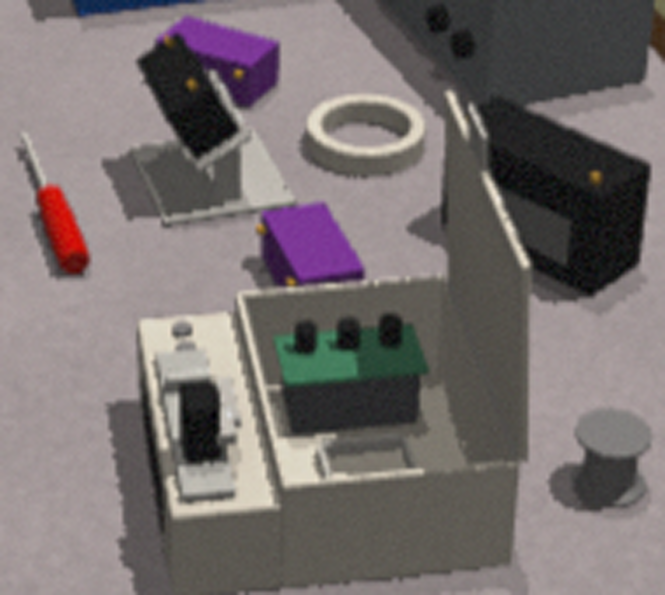

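Top: battery terminals at about (228.3,240.8) and (258.6,239.5); the cover is upright and the bolt grip top is at about (418,272). Side: terminals at (278,182) and (284.9,194.3). The battery leans toward -x. Next I'll fit the poses.

```bash
cat > h.py <<'E'
import numpy as np,cv2
from scipy.optimize import least_squares
from scipy.spatial.transform import Rotation as R
from workcell import *
C={n:calibration(n) for n in("top","side")}
def proj(n,P): c=C[n]; return cv2.projectPoints(np.array(P,float).reshape(-1,1,3),c["rvec"],c["tvec"],c["camera_matrix"],None)[0][:,0]
def tri(a,b):
    return least_squares(lambda p:np.r_[proj("top",p)[0]-a,proj("side",p)[0]-b],[.5,0,.1])
def place(p,P):
    P=np.array(P,float); c,s=np.cos(p[2]),np.sin(p[2]); return np.c_[p[0]+c*P[:,0]-s*P[:,1],p[1]+s*P[:,0]+c*P[:,1],P[:,2]]
def fit(obs,p0):
    def f(p): return np.concatenate([(proj(n,place(p,[P]))[0]-uv) for n,P,uv in obs])
    r=least_squares(f,p0,loss="soft_l1"); return r.x,r.fun.reshape(-1,2)
E
cat > m.py <<'E'
from h import *
np.set_printoptions(precision=4,suppress=True)
for n in C: print(n,(-R.from_rotvec(C[n]["rvec"]).inv().apply(C[n]["tvec"])))
T=lambda u,v:np.array([(u-387)/3.5+345,v/3.5+175]); S=lambda u,v:np.array([u/3.5+230,v/3.5+170]); L=lambda u,v:np.array([u/5.5+215,v/5.5+205])
o=[("top",(-.145,.105,.07),T(418,358)),("top",(-.145,-.105,.07),T(698,382)),("top",(-.075,-.105,.085),T(712,288)),("top",(-.075,.105,.085),T(428,262)),
("top",(.075,-.105,.085),T(728,85)),
("side",(.075,-.105,.085),S(523,462)),("side",(-.075,-.105,.085),S(280,487)),("side",(-.145,-.105,.07),S(172,515)),("side",(-.145,.105,.07),S(138,322)),("side",(-.075,.105,.085),S(237,293))]
u,res=fit(o,[.6,-.1,0]); print("unit",u);print(res)
print("bay",place(u,[(0,-.037,.004)]))
for P in [(-.12,-.052+.0,.1235)]:pass
b=tri(T(643,338),S(198,383)); print("bolt",b.x,b.fun)
print("bolt in unit",R.from_euler('z',-u[2]).apply(b.x-[u[0],u[1],0]))
o=[("top",(.055,.06,.006),L(75,65)),("top",(.055,-.06,.006),L(318,58)),("top",(-.055,-.06,.006),L(321,268)),("top",(-.055,.06,.006),L(80,277)),
("side",(-.055,-.06,.006),S(163,222)),("side",(.055,-.06,.006),S(297,203)),("side",(-.055,.06,.006),S(135,150))]
c,res=fit(o,[.6,.2,0]); print("cradle",c);print(res)
t1=tri(L(73,197),S(168,42));t2=tri(L(240,190),S(192,85));print(t1.x,t1.fun,t2.x,t2.fun)
# expected: battery underside centre from terminals
m=(t1.x+t2.x)/2;print("mid",m,np.linalg.norm(t1.x-t2.x),np.arctan2(*( (t1.x-t2.x)[[0,1]]*[-1,1])))
print("mid in cradle",R.from_euler('z',-c[2]).apply(m-[c[0],c[1],0]))
# cover top edge ends
for nm,y in(("+y",.105),("-y",-.105)):
  for a in(1.4,1.5,1.57,1.65,1.75): 
    P=place(u,[(.075-.15*np.cos(a),y,.0855+.15*np.sin(a))])
    print(nm,a,proj("top",P)[0]*3.5-[345*3.5-387,175*3.5],proj("side",P)[0]*3.5-[230*3.5,170*3.5])
E
python3 m.py
```

```text
top [ 0.3796 -0.0408  1.5102]
side [ 0.1717 -1.2965  0.9592]
unit [ 0.5491 -0.2102 -0.1185]
[[-0.4456 -0.0275]
 [ 1.4654  0.7603]
 [ 0.5756  0.005 ]
 [-0.6721 -0.1681]
 [ 0.3409 -0.123 ]
 [-0.3733  0.1436]
 [ 1.355  -0.3222]
 [ 0.0099  0.208 ]
 [-0.3353 -1.2922]
 [-0.0678 -0.5015]]
bay [[ 0.5447 -0.2469  0.004 ]]
bolt [ 0.4241 -0.2459  0.1282] [-0.1157  0.7006  0.6258 -0.0572]
bolt in unit [-0.1198 -0.0502  0.1282]
cradle [0.5398 0.1813 0.0018]
[[ 0.3834 -1.2188]
 [ 0.3642 -1.207 ]
 [ 0.5303  1.0939]
 [-0.1304  0.6961]
 [ 0.2702 -0.5443]
 [-0.0025 -0.7543]
 [-1.2217 -1.6687]]
[0.5156 0.2248 0.1075] [-0.0322  0.1947  0.2208 -0.0202] [0.5166 0.1479 0.1099] [-0.0335  0.1979  0.217  -0.0211]
mid [0.5161 0.1863 0.1087] 0.07699280841056912 0.012417645229612518
mid in cradle [-0.0237  0.0051  0.1087]
+y 1.4 [450.7181  56.6406] [421.5147  92.9515]
+y 1.5 [452.8232  33.9358] [443.5231  88.9932]
+y 1.57 [454.2372  18.1968] [458.9436  87.3796]
+y 1.65 [455.7794   0.5161] [476.4528  86.7127]
+y 1.75 [457.578  -20.9051] [497.9776  87.6433]
-y 1.4 [769.5325  85.3315] [496.7827 270.6286]
-y 1.5 [771.7354  62.5553] [521.6858 265.9799]
-y 1.57 [772.997   46.7472] [539.1001 263.9701]
-y 1.65 [774.144   28.9689] [558.8356 262.9412]
-y 1.75 [775.1234   7.3993] [583.0374 263.5579]
```

The unit fit agrees with the given sizes, and the bolt lands at (-0.120, -0.050) in the unit frame. The terminal height (0.109 m) matches the cradle geometry. Next, a planner helper.

```bash
cat >> h.py <<'E'
def tool(tilt=0.,yaw=0.):
    """tool y towards yaw (deg), tool pointing down then tilted outwards by tilt (deg)"""
    b=R.from_matrix(np.array([[0,1,0],[1,0,0],[0,0,-1.]]))
    return R.from_euler('z',yaw,degrees=True)*b*R.from_euler('x',-tilt,degrees=True)
def plan(way,g,vmax=6.,wmax=10.5,cur=None):
    """way: list of (pos,Rot,n or None). prints rows in the move units, rounding carried along"""
    s=read_state(); p,r=cur or (s["tool_pos"],R.from_rotvec(s["tcp_rot"]))
    for P,Q,n in way:
        P=np.array(P,float); k=n or int(np.ceil(max(np.linalg.norm(P-p)*100/vmax,np.degrees((r.inv()*Q).magnitude())/wmax)-.05))
        print(f"# {k} rows")
        for i in range(k,0,-1):
            d=np.round(r.inv().apply((P-p)/i)*100,1); w=np.round(np.degrees((r.inv()*Q).as_rotvec())/i,1)
            p=p+r.apply(d/100); r=r*R.from_rotvec(np.radians(w)); print([g,*map(float,d),*map(float,w)])
    print("end",p.round(4)); return p,r
E
python3 - <<'E'
from h import *
plan([((.47,.182,.20),tool(30),None),((.492,.182,.150),tool(30),None)],8.5)
E
```

```text
# 9 rows
[8.5, -4.1, -3.7, 0.4, -2.9, -2.0, 7.4]
[8.5, -4.5, -3.1, 0.4, -2.9, -2.0, 7.4]
[8.5, -4.9, -2.6, 0.4, -2.9, -2.0, 7.4]
[8.5, -5.2, -1.9, 0.5, -2.9, -2.0, 7.4]
[8.5, -5.3, -1.3, 0.6, -3.0, -1.9, 7.4]
[8.5, -5.5, -0.6, 0.7, -2.9, -2.0, 7.4]
[8.5, -5.4, 0.0, 0.9, -3.0, -2.0, 7.4]
[8.5, -5.4, 0.7, 1.1, -2.9, -1.9, 7.5]
[8.5, -5.2, 1.4, 1.4, -3.0, -2.0, 7.4]
# 1 rows
[8.5, 0.0, -0.6, 5.4, 0.0, 0.0, 0.0]
end [0.4922 0.1819 0.1506]
```

>>> move_arm(
  series=[8.5, -4.1, -3.7, 0.4, -2.9, -2.0, 7.4, 8.5, -4.5, -3.1, 0.4, -2.9, -2.0, 7.4, 8.5, -4.9, -2.6, 0.4, -2.9, -2.0, 7.4, 8.5, -5.2, -1.9, 0.5, -2.9, -2.0, 7.4, 8.5, -5.3, -1.3, 0.6, -3.0, -1.9, 7.4],
)

```text
time: 0.72
tool_pos: [0.3723, 0.3784, 0.2177]
tcp_rot: [1.437, 2.53, 0.315]
wrist_force: [0.1, 0.4, 0.5]
width: 0.991
grip_force: 0.0
```

>>> move_arm(
  series=[8.5, -5.5, -0.6, 0.7, -2.9, -2.0, 7.4, 8.5, -5.4, 0, 0.9, -3.0, -2.0, 7.4, 8.5, -5.4, 0.7, 1.1, -2.9, -1.9, 7.5, 8.5, -5.2, 1.4, 1.4, -3.0, -2.0, 7.4, 8.5, 0, 0, 0, 0, 0, 0],
)

```text
time: 1.35
tool_pos: [0.4698, 0.1792, 0.199]
tcp_rot: [1.931, 1.922, 0.514]
wrist_force: [0.6, -0.2, -0.0]
width: 0.996
grip_force: 0.0
```

Run:
```python
from h import *
s=read_state();print(s["time"],s["tool_pos"],s["q"],R.from_rotvec(s["tcp_rot"]).as_matrix().round(3))
plan([((.492,.182,.150),tool(30),None),((.5295,.182,.085),tool(30),3)],8.5)
a=read_camera("side");b=read_camera("top")
o=np.hstack([cv2.resize(a[130:250,230:350],(480,480),interpolation=2),cv2.resize(b[190:290,210:290],(300,375),interpolation=2)[:375].repeat(1,0) if 0 else np.vstack([cv2.resize(b[190:290,210:290],(320,400),interpolation=2),np.zeros((80,320,3),np.uint8)])])
cv2.imwrite("pics/pre.png",o[:,:,::-1])
```

```text
1.35 [0.46983312 0.17922951 0.19900087] [ 0.46955526 -0.32089641  2.33544446 -0.3686183   0.68734551  0.70877259] [[ 0.005  0.866  0.499]
 [ 1.    -0.004 -0.003]
 [-0.001  0.499 -0.866]]
# 1 rows
[8.5, 0.3, -0.5, 5.4, -0.0, 0.2, -0.2]
# 3 rows
[8.5, -0.0, -0.0, 2.5, -0.0, -0.0, -0.0]
[8.5, -0.0, -0.0, 2.5, -0.0, -0.0, -0.0]
[8.5, -0.0, -0.0, 2.5, -0.0, -0.0, -0.0]
end [0.5299 0.1821 0.0847]
```

View pics/pre.png

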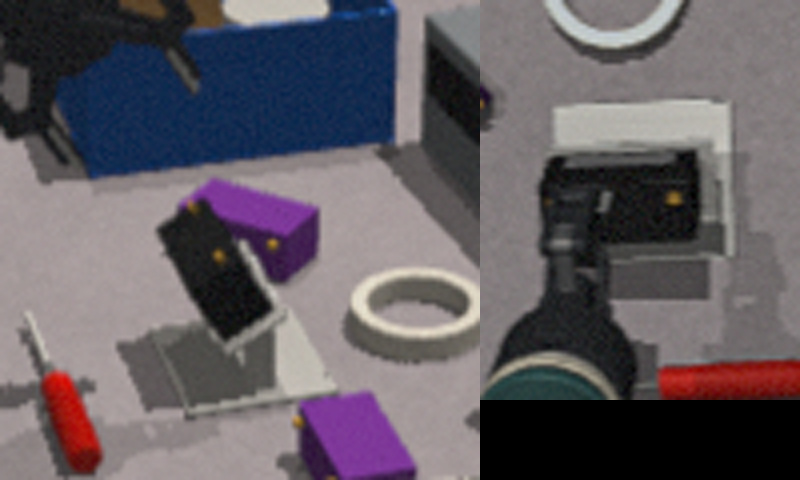

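The picture shows the gripper in line with the battery and the cradle clear. Approaching.

>>> move_arm(
  series=[8.5, 0.3, -0.5, 5.4, 0, 0.2, -0.2, 8.5, 0, 0, 2.5, 0, 0, 0, 8.5, 0, 0, 2.5, 0, 0, 0, 8.5, 0, 0, 2.5, 0, 0, 0, 8.5, 0, 0, 0, 0, 0, 0],
)

```text
time: 2.08
tool_pos: [0.5302, 0.1869, 0.0849]
tcp_rot: [1.923, 1.935, 0.517]
wrist_force: [0.3, 0.1, 0.6]
width: 0.996
grip_force: 0.0
```

>>> move_arm(
  series=[4.0, 0, 0, 0, 0, 0, 0, 4.0, 0, 0, 0, 0, 0, 0, 4.0, 0, 0, 0, 0, 0, 0, 4.0, 0, 0, 0, 0, 0, 0, 4.0, 0, 0, 0, 0, 0, 0],
  grip_force=30,
)

```text
time: 2.7
tool_pos: [0.5307, 0.1861, 0.0871]
tcp_rot: [1.923, 1.931, 0.522]
wrist_force: [-3.2, 1.4, -2.4]
width: 0.5
grip_force: 31.2
```

>>> move_arm(
  series=[3.5, 0, 0, 0, 0, 0, 0, 3.5, 0, 0, 0, 0, 0, 0, 3.5, 0, 0, -1, 0, 0, 0, 3.5, 0, 0, -2, 0, 0, 0, 3.5, 0, 0, -3, 0, 0, 0],
  grip_force=80,
)

```text
time: 3.32
tool_pos: [0.5, 0.1853, 0.1388]
tcp_rot: [1.924, 1.932, 0.519]
wrist_force: [1.2, 0.1, -3.7]
width: 0.491
grip_force: 81.7
```

Run:
```python
from h import *
s=read_state();print(s["tool_pos"],s["width"],s["grip_force"],s["wrist_force"])
th=tool(0,-6.8)
plan([((.50,.12,.24),R.from_quat(tool(20,-2).as_quat()),None),((.545,-.247,.24),th,None)],3.5)
```

```text
[0.49999582 0.18530878 0.13878013] 0.4910433367969734 81.65482521057129 [ 1.15378443  0.14605522 -3.73198951]
# 2 rows
[3.5, -3.3, 2.5, -4.4, 5.0, -0.5, 1.0]
[3.5, -3.2, 2.2, -4.6, 5.0, -0.5, 1.0]
# 7 rows
[3.5, -5.2, 0.8, 0.3, 2.9, -0.1, 0.7]
[3.5, -5.2, 0.8, 0.2, 2.8, -0.1, 0.7]
[3.5, -5.2, 0.9, 0.2, 2.9, -0.1, 0.7]
[3.5, -5.2, 1.0, 0.2, 2.8, -0.1, 0.7]
[3.5, -5.2, 1.1, 0.1, 2.9, -0.2, 0.7]
[3.5, -5.1, 1.2, 0.1, 2.8, -0.1, 0.6]
[3.5, -5.2, 1.2, 0.1, 2.9, -0.2, 0.7]
end [ 0.5451 -0.2472  0.2399]
```

>>> move_arm(
  series=[3.5, -3.3, 2.5, -4.4, 5.0, -0.5, 1.0, 3.5, -3.2, 2.2, -4.6, 5.0, -0.5, 1.0, 3.5, -5.2, 0.8, 0.3, 2.9, -0.1, 0.7, 3.5, -5.2, 0.8, 0.2, 2.8, -0.1, 0.7, 3.5, -5.2, 0.9, 0.2, 2.9, -0.1, 0.7],
)

```text
time: 3.95
tool_pos: [0.5194, -0.0382, 0.2418]
tcp_rot: [2.189, 2.038, 0.214]
wrist_force: [1.3, 0.6, -3.6]
width: 0.494
grip_force: 82.3
```

>>> move_arm(
  series=[3.5, -5.2, 1.0, 0.2, 2.8, -0.1, 0.7, 3.5, -5.2, 1.1, 0.1, 2.9, -0.2, 0.7, 3.5, -5.1, 1.2, 0.1, 2.8, -0.1, 0.6, 3.5, -5.2, 1.2, 0.1, 2.9, -0.2, 0.7, 3.5, 0, 0, 0, 0, 0, 0],
)

```text
time: 4.58
tool_pos: [0.547, -0.2509, 0.2397]
tcp_rot: [2.351, 2.08, 0.001]
wrist_force: [-0.8, 0.0, -3.7]
width: 0.489
grip_force: 82.8
```

Run:
```python
from h import *
a=read_camera("side");b=read_camera("top")
s=read_state();r=R.from_rotvec(s["tcp_rot"]);print(s["tool_pos"],s["width"],s["grip_force"],(tool(0,-6.8).inv()*r).as_rotvec(degrees=True))
o=np.hstack([cv2.resize(a[190:340,250:400],(480,480),interpolation=2),np.vstack([cv2.resize(b[180:300,355:450],(317,400),interpolation=2),np.zeros((80,317,3),np.uint8)])])
cv2.imwrite("pics/over.png",o[:,:,::-1])
# predicted battery corner pixels in this crop (underside 30 mm beyond tcp, centre 4 mm to tool -x)
for x in(-.0485-.004,.0485-.004):
  for y in(-.0215,.0215):
    for z in(.030,-.022):
      print(x,y,z,((proj("side",s["tool_pos"]+r.apply([x,y,z]))[0]-[250,190])*3.2).round())
```

```text
[ 0.54603651 -0.24720772  0.239636  ] 0.4945544931316354 82.79461741447449 [-0.08442459  0.08170317  0.0573635 ]
-0.052500000000000005 -0.0215 0.03 [278. 209.]
-0.052500000000000005 -0.0215 -0.022 [280. 142.]
-0.052500000000000005 0.0215 0.03 [342. 203.]
-0.052500000000000005 0.0215 -0.022 [346. 137.]
0.0445 -0.0215 0.03 [251. 128.]
0.0445 -0.0215 -0.022 [253.  64.]
0.0445 0.0215 0.03 [312. 123.]
0.0445 0.0215 -0.022 [315.  59.]
```

View pics/over.png

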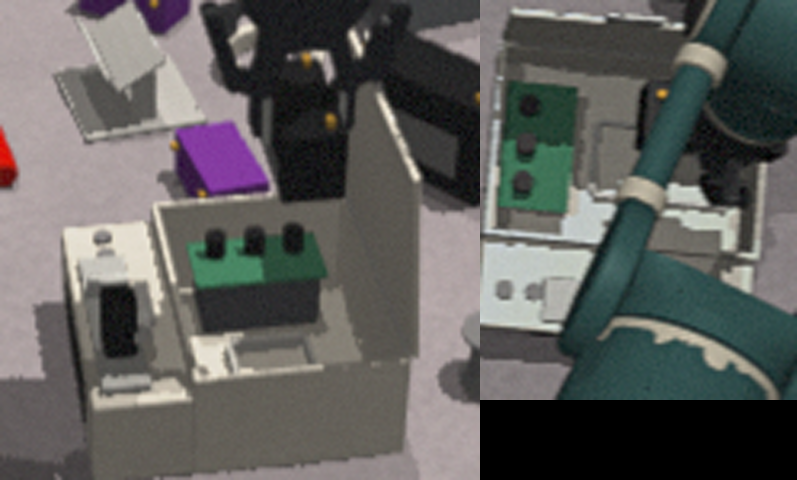

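The side crop shows the battery's lower near edge at about (280-345, 198), roughly 3–4 mm higher in the grip than predicted. The terminals sit off-centre, which explains it. I'll check the bay frame fit and plan the descent.

Run:
```python
from h import *
u=[.5491,-.2102,-.1185]
for x,y in((.0275,.0175),(.0275,-.0915),(-.0275,-.0915),(-.0275,.0175)):
    P=place(u,[(x,y,.014)]); print((proj("top",P)[0]-[345,175])*3.5+[387,0],(proj("side",P)[0]-[250,190])*3.2)
plan([((.545,-.244,.12),tool(0,-6.8),3),((.545,-.244,.048),tool(0,-6.8),3)],3.5)
```

```text
[547.51085486 146.35997398] [304.57180372 334.59477392]
[689.33726253 159.2473967 ] [335.94897827 431.09176659]
[683.91227552 230.35115897] [259.32191869 439.01420767]
[541.59443131 217.30759139] [232.37770519 341.53042683]
# 3 rows
[3.5, 0.1, -0.1, 4.0, 0.0, -0.0, -0.0]
[3.5, 0.1, -0.0, 4.0, 0.0, -0.0, -0.0]
[3.5, 0.1, -0.1, 4.0, 0.1, -0.1, -0.1]
# 3 rows
[3.5, -0.0, 0.0, 2.4, -0.0, 0.0, 0.0]
[3.5, -0.0, 0.0, 2.4, -0.0, 0.0, 0.0]
[3.5, -0.0, 0.0, 2.4, -0.0, 0.0, 0.0]
end [ 0.5446 -0.2439  0.0476]
```

>>> move_arm(
  series=[3.5, 0.1, -0.1, 4.0, 0, 0, 0, 3.5, 0.1, 0, 4.0, 0, 0, 0, 3.5, 0.1, -0.1, 4.0, 0.1, -0.1, -0.1, 3.5, 0, 0, 2.4, 0, 0, 0, 3.5, 0, 0, 0, 0, 0, 0],
)

```text
time: 5.3
tool_pos: [0.5423, -0.241, 0.0936]
tcp_rot: [-2.342, -2.087, 0.004]
wrist_force: [-0.1, -0.7, -4.5]
width: 0.487
grip_force: 82.9
```

>>> move_arm(
  series=[3.5, 0, 0, 1.6, 0, 0, 0, 3.5, 0, 0, 1.6, 0, 0, 0, 3.5, 0, 0, 1.2, 0, 0, 0, 3.5, 0, 0, 0, 0, 0, 0],
)

```text
time: 5.8
tool_pos: [0.5432, -0.2431, 0.05]
tcp_rot: [-2.346, -2.086, 0.004]
wrist_force: [0.4, 0.2, -3.8]
width: 0.492
grip_force: 83.2
```

Run:
```python
from h import *
a=read_camera("side");b=read_camera("top")
s=read_state();r=R.from_rotvec(s["tcp_rot"]);print(s["tool_pos"],s["width"],s["grip_force"],s["wrist_force"],s["torque"],(tool(0,-6.8).inv()*r).as_rotvec(degrees=True))
o=np.hstack([cv2.resize(a[220:320,290:390],(500,500),interpolation=2),np.vstack([cv2.resize(b[190:270,390:450],(300,400),interpolation=2),np.zeros((100,300,3),np.uint8)])])
cv2.imwrite("pics/in.png",o[:,:,::-1])
```

```text
[ 0.54451982 -0.24373015  0.05157196] 0.4923886588334824 83.22000503540039 [ 0.03842597 -1.50932538 -4.82813767] [-0.05290917 -0.00873363  0.02538837] [ 0.03987517 -0.05195307 -0.08739439]
```

View pics/in.png

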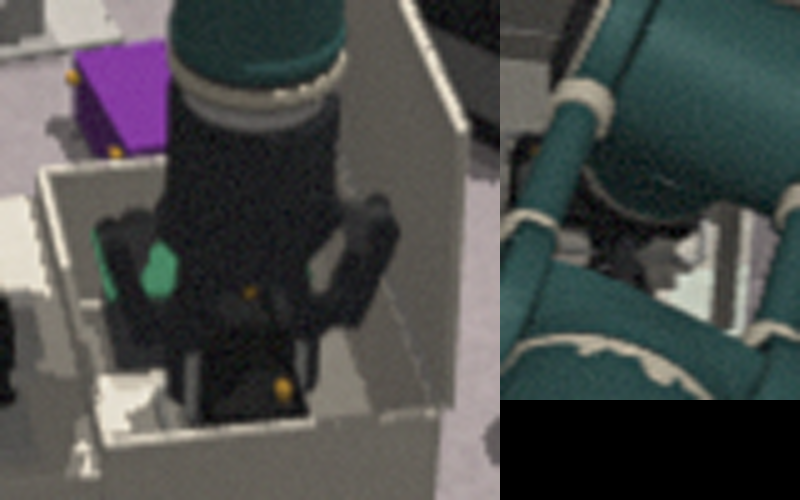

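The battery hangs inside the box over the bay and clears the walls and cover. Lowering it in small steps while watching the force.

>>> move_arm(
  series=[3.5, 0, 0, 0.6, 0, 0, 0, 3.5, 0, 0, 0.5, 0, 0, 0, 3.5, 0, 0, 0.3, 0, 0, 0, 3.5, 0, 0, 0, 0, 0, 0],
)

```text
time: 6.4
tool_pos: [0.5441, -0.2435, 0.0372]
tcp_rot: [-2.347, -2.087, 0.002]
wrist_force: [-0.4, 0.0, -3.9]
width: 0.492
grip_force: 83.2
```

>>> move_arm(
  series=[3.5, 0, 0, 0.2, 0, 0, 0, 3.5, 0, 0, 0.1, 0, 0, 0, 3.5, 0, 0, 0, 0, 0, 0],
)

```text
time: 6.78
tool_pos: [0.5444, -0.2436, 0.0346]
tcp_rot: [2.347, 2.088, -0.002]
wrist_force: [-0.4, 0.1, -4.0]
width: 0.489
grip_force: 83.2
```

>>> move_arm(
  series=[3.5, 0, 0, 0.2, 0, 0, 0, 3.5, 0, 0, 0, 0, 0, 0, 3.5, 0, 0, 0, 0, 0, 0],
)

```text
time: 7.15
tool_pos: [0.5444, -0.2436, 0.0326]
tcp_rot: [2.347, 2.088, -0.002]
wrist_force: [0.9, -0.2, -3.6]
width: 0.49
grip_force: 83.2
```

>>> move_arm(
  series=[3.5, 0, 0, 0.1, 0, 0, 0, 3.5, 0, 0, 0, 0, 0, 0, 3.5, 0, 0, 0, 0, 0, 0],
)

```text
time: 7.52
tool_pos: [0.5444, -0.2436, 0.0316]
tcp_rot: [2.347, 2.088, -0.002]
wrist_force: [-0.2, 0.4, -3.8]
width: 0.493
grip_force: 83.2
```

>>> move_arm(
  series=[3.5, 0, 0, 0.1, 0, 0, 0, 3.5, 0, 0, 0, 0, 0, 0, 3.5, 0, 0, 0, 0, 0, 0],
)

```text
time: 7.9
tool_pos: [0.5446, -0.2437, 0.0309]
tcp_rot: [2.347, 2.088, -0.002]
wrist_force: [-0.5, 1.2, -0.8]
width: 0.49
grip_force: 83.6
```

>>> move_arm(
  series=[3.5, 0, 0, 0.1, 0, 0, 0, 3.5, 0, 0, 0, 0, 0, 0, 3.5, 0, 0, 0, 0, 0, 0],
)

```text
time: 8.28
tool_pos: [0.5447, -0.2436, 0.0308]
tcp_rot: [2.347, 2.088, -0.002]
wrist_force: [-3.4, 2.4, 5.2]
width: 0.488
grip_force: 84.6
```

>>> move_arm(
  series=[3.5, 0, 0, 0.1, 0, 0, 0, 3.5, 0, 0, 0, 0, 0, 0, 3.5, 0, 0, 0, 0, 0, 0],
)

```text
time: 8.65
tool_pos: [0.5446, -0.2435, 0.0307]
tcp_rot: [2.347, 2.088, -0.002]
wrist_force: [-6.0, 4.1, 11.0]
width: 0.49
grip_force: 85.3
```

Contact came at TCP z = 0.031, as predicted for the bay floor. Releasing.

>>> move_arm(
  series=[3.5, 0, 0, -0.2, 0, 0, 0, 4.8, 0, 0, 0, 0, 0, 0, 5.5, 0, 0, 0, 0, 0, 0, 6.5, 0, 0, 0, 0, 0, 0, 6.5, 0, 0, 0, 0, 0, 0],
  grip_force=20,
)

```text
time: 9.28
tool_pos: [0.5445, -0.2437, 0.0306]
tcp_rot: [2.347, 2.088, -0.002]
wrist_force: [1.0, -0.3, -0.0]
width: 0.761
grip_force: 0.0
```

>>> move_arm(
  series=[6.5, 0, 0, 0, 0, 0, 0, 6.5, 0, 0, -1, 0, 0, 0, 6.5, 0, 0, -3, 0, 0, 0, 6.5, 0, 0, -5, 0, 0, 0, 6.5, 0, 0, -5, 0, 0, 0],
)

```text
time: 9.9
tool_pos: [0.5443, -0.2434, 0.1725]
tcp_rot: [2.347, 2.088, -0.002]
wrist_force: [0.5, 1.0, -0.5]
width: 0.763
grip_force: 0.0
```

Run:
```python
from h import *
u=[.5491,-.2102,-.1185]
# out over the front: target position for pushing the cover from behind/above, in unit frame
s=read_state();print(s["tool_pos"],s["q"],s["wrist_force"])
print("tool in unit",R.from_euler('z',-u[2]).apply(s["tool_pos"]-[u[0],u[1],0]))
a=read_camera("side")
cv2.imwrite("pics/rel.png",cv2.resize(a[200:340,250:400],(600,560),interpolation=2)[:,:,::-1])
```

```text
[ 0.54434286 -0.2433836   0.17249208] [-4.61589736e-01  1.67109306e-01  1.84768214e+00 -1.22994091e-03
  1.12707383e+00 -3.44076430e-01] [ 0.46775046  0.95900384 -0.49977979]
tool in unit [-0.00080072 -0.03351329  0.17249208]
```

View pics/rel.png

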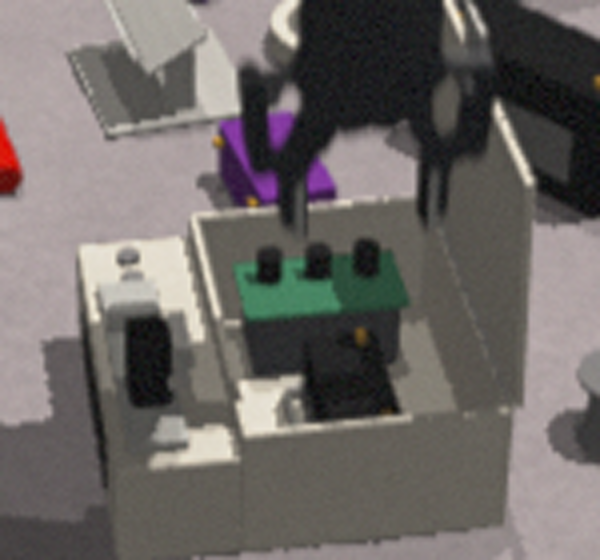

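Battery sits flat inside the bay frame: terminals at (361,338) and (388,410), cover still upright. Now I'll shut the fingers, rise over the cover and come down behind it.

>>> move_arm(
  series=[0, 0, 0, -4, 0, 0, 0, 0, 0, 0, -4.5, 0, 0, 0, 0, 0, 0, -4, 0, 0, 0, 0, -0.4, 4.5, 0, 0, 0, 0, 0, -0.4, 4.5, 0, 0, 0, 0],
)

```text
time: 10.58
tool_pos: [0.6344, -0.2623, 0.2984]
tcp_rot: [2.345, 2.085, 0.001]
wrist_force: [0.2, -0.2, 0.4]
width: 0.002
grip_force: 0.0
```

>>> move_arm(
  series=[0, -0.4, 4.5, 0, 0, 0, 0, 0, 0, 0, 0, 0, 0, 0, 0, 0, 0, 4.5, 0, 0, 0, 0, 0, 0, 4, 0, 0, 0, 0, 0, 0, 0, 0, 0, 0],
)

```text
time: 11.2
tool_pos: [0.6737, -0.2698, 0.2061]
tcp_rot: [-2.342, -2.082, 0.008]
wrist_force: [-0.3, 0.5, -0.5]
width: -0.003
grip_force: 0.0
```

```bash
cat > c.py <<'E'
from h import *
u=np.array([.5491,-.2102,-.1185]); s=read_state()
p=R.from_euler('z',-u[2]).apply(s["tool_pos"]-[u[0],u[1],0]); print(p,s["wrist_force"])
def tgt(th,r=.115,w=.013):
    return np.array([.075-r*np.cos(th)+.006*np.sin(th)+w*min(1,th/.3),p[1],.0855+r*np.sin(th)+.006*np.cos(th)+.008])
for th in [1.52,1.4,1.3,1.2,1.1,1.0,.9,.8,.7,.6,.5,.4,.3,.2,.1,0]:
    t=tgt(th);print(th,t.round(4),"tool",np.round((t-p)[1]*100,1),np.round((t-p)[0]*100,1),np.round(-(t-p)[2]*100,1)); p=t if th==1.52 else p+np.round(t-p,3)
E
python3 c.py
```

```text
[ 0.1307602  -0.04445373  0.20613475] [-0.3492808   0.49135579 -0.54364256]
1.52 [ 0.0882 -0.0445  0.2087] tool 0.0 -4.3 -0.3
1.4 [ 0.0744 -0.0445  0.2078] tool 0.0 -1.4 0.1
1.3 [ 0.063  -0.0445  0.2059] tool 0.0 -1.1 0.2
1.2 [ 0.0519 -0.0445  0.2029] tool 0.0 -1.1 0.3
1.1 [ 0.0412 -0.0445  0.1987] tool 0.0 -1.1 0.4
1.0 [ 0.0309 -0.0445  0.1935] tool 0.0 -1.0 0.5
0.9 [ 0.0212 -0.0445  0.1873] tool 0.0 -1.0 0.6
0.8 [ 0.0122 -0.0445  0.1802] tool 0.0 -0.9 0.7
0.7 [ 0.0039 -0.0445  0.1722] tool 0.0 -0.8 0.8
0.6 [-0.0035 -0.0445  0.1634] tool 0.0 -0.8 0.9
0.5 [-0.01   -0.0445  0.1539] tool 0.0 -0.6 1.0
0.4 [-0.0156 -0.0445  0.1438] tool 0.0 -0.6 1.0
0.3 [-0.0201 -0.0445  0.1332] tool 0.0 -0.4 1.0
0.2 [-0.0278 -0.0445  0.1222] tool 0.0 -0.8 1.1
0.1 [-0.0345 -0.0445  0.111 ] tool 0.0 -0.7 1.2
0 [-0.04   -0.0445  0.0995] tool 0.0 -0.5 1.1
```

>>> move_arm(
  series=[0, 0, -1.5, -0.1, 0, 0, 0, 0, 0, -1.5, -0.1, 0, 0, 0, 0, 0, -1.3, -0.1, 0, 0, 0, 0, 0, -1.4, 0.1, 0, 0, 0, 0, 0, -1.1, 0.2, 0, 0, 0],
)

```text
time: 11.82
tool_pos: [0.6098, -0.2635, 0.2123]
tcp_rot: [2.345, 2.085, 0.001]
wrist_force: [2.2, -0.7, 1.7]
width: 0.001
grip_force: 1.2
```

>>> move_arm(
  series=[0, 0, -1.1, 0.3, 0, 0, 0, 0, 0, -1.1, 0.4, 0, 0, 0, 0, 0, -1.0, 0.5, 0, 0, 0, 0, 0, -1.0, 0.6, 0, 0, 0, 0, 0, -0.9, 0.7, 0, 0, 0],
)

```text
time: 12.45
tool_pos: [0.5581, -0.2571, 0.185]
tcp_rot: [-2.347, -2.088, 0.002]
wrist_force: [0.8, -0.5, 1.4]
width: 0.001
grip_force: 1.0
```

>>> move_arm(
  series=[0, 0, -0.8, 0.8, 0, 0, 0, 0, 0, -0.8, 0.9, 0, 0, 0, 0, 0, -0.6, 1.0, 0, 0, 0, 0, 0, -0.6, 1.0, 0, 0, 0, 0, 0, 0, 0, 0, 0, 0],
)

```text
time: 13.08
tool_pos: [0.5297, -0.2534, 0.1468]
tcp_rot: [-2.346, -2.086, 0.004]
wrist_force: [0.3, -0.3, -0.1]
width: 0.003
grip_force: 0.0
```

```bash
python3 c.py|head -1
python3 - <<'E'
from h import *
cv2.imwrite("pics/cov.png",cv2.resize(read_camera("side")[200:340,250:400],(600,560),interpolation=2)[:,:,::-1])
E
```

```text
[-0.01411001 -0.04522458  0.14682802] [ 0.25103792 -0.31345607 -0.08160494]
```

View pics/cov.png

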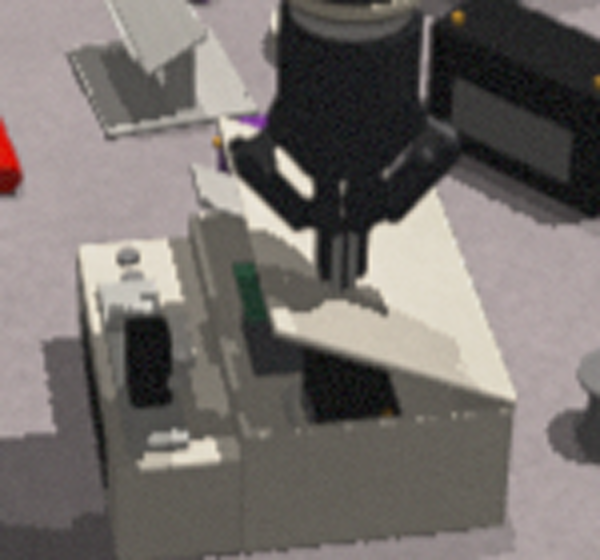

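The fingers push the cover from behind; it now stands at about 0.4 rad with its edge at (275,330). I'll continue slowly down.

>>> move_arm(
  series=[0, 0, -0.5, 0.8, 0, 0, 0, 0, 0, -0.5, 0.8, 0, 0, 0, 0, 0, -0.5, 0.8, 0, 0, 0, 0, 0, -0.5, 0.7, 0, 0, 0, 0, 0, -0.4, 0.6, 0, 0, 0],
)

```text
time: 13.75
tool_pos: [0.5068, -0.2511, 0.1111]
tcp_rot: [-2.347, -2.088, 0.002]
wrist_force: [1.6, -1.3, 0.6]
width: -0.001
grip_force: 0.5
```

>>> move_arm(
  series=[0, 0, 0, 0.4, 0, 0, 0, 0, 0, 0, 0.3, 0, 0, 0, 0, 0, 0, 0.2, 0, 0, 0, 0, 0, 0, 0, 0, 0, 0],
)

```text
time: 14.25
tool_pos: [0.5074, -0.2512, 0.1025]
tcp_rot: [2.347, 2.088, -0.002]
wrist_force: [0.1, 0.1, -0.3]
width: 0.002
grip_force: 0.0
```

>>> move_arm(
  series=[0, 0, 0, 0.2, 0, 0, 0, 0, 0, 0, 0.1, 0, 0, 0, 0, 0, 0, 0, 0, 0, 0],
)

```text
time: 14.62
tool_pos: [0.5074, -0.2513, 0.0997]
tcp_rot: [2.347, 2.088, -0.002]
wrist_force: [0.8, -0.9, 0.2]
width: -0.001
grip_force: 0.1
```

>>> move_arm(
  series=[0, 0, 0, 0.2, 0, 0, 0, 0, 0, 0, 0, 0, 0, 0, 0, 0, 0, 0, 0, 0, 0],
)

```text
time: 15.0
tool_pos: [0.5076, -0.2514, 0.0995]
tcp_rot: [2.347, 2.087, -0.002]
wrist_force: [-4.1, 2.8, 10.5]
width: 0.002
grip_force: 5.1
```

The force rises at 0.0995 m, the calculated height for the cover fully shut. Next is the bolt: up, over to its -y side, then down.

>>> move_arm(
  series=[0, 0, 0, -2, 0, 0, 0, 0, 0, 0, -4, 0, 0, 0, 0, -2.7, -4.2, 0, 0, 0, 0, 0, -2.8, -4.1, 0, 0, 0, 0, 0, 0, 0, 0, 0, 0, 0],
)

```text
time: 15.62
tool_pos: [0.4161, -0.2969, 0.1576]
tcp_rot: [-2.351, -2.084, 0.003]
wrist_force: [0.8, -0.5, 0.7]
width: -0.0
grip_force: 0.0
```

```bash
python3 c.py|head -1
python3 - <<'E'
from h import *
cv2.imwrite("pics/shut.png",cv2.resize(read_camera("side")[200:340,250:400],(600,560),interpolation=2)[:,:,::-1])
E
```

```text
[-0.12184606 -0.1018493   0.15763655] [ 0.75336564 -0.47069923  0.73218331]
```

View pics/shut.png

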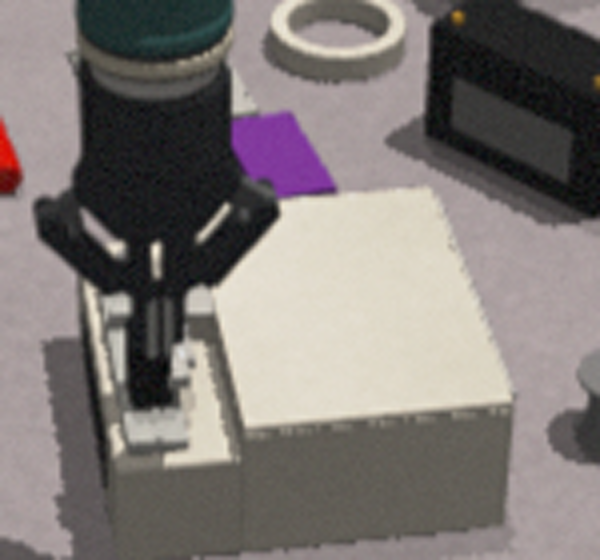

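The cover lies flat and the fingers hang just on the -y side of the bolt grip. Lowering, then pushing.

>>> move_arm(
  series=[0, 0, 0.1, 2.6, 0, 0, 0, 0, 0, 0, 2.5, 0, 0, 0, 0, 0, 0, 0, 0, 0, 0, 0, 1.2, 0, 0, 0, 0, 0, 0, 1.2, 0, 0, 0, 0, 0],
)

```text
time: 16.3
tool_pos: [0.4235, -0.2721, 0.108]
tcp_rot: [2.345, 2.086, -0.001]
wrist_force: [0.9, -1.7, -0.9]
width: 0.002
grip_force: 0.9
```

>>> move_arm(
  series=[0, 1.0, 0, 0, 0, 0, 0, 0, 1.0, 0, 0, 0, 0, 0, 0, 1.0, 0, 0, 0, 0, 0, 0, 1.0, 0, 0, 0, 0, 0, 0, 0, 0, 0, 0, 0, 0],
)

```text
time: 16.92
tool_pos: [0.4265, -0.2316, 0.1064]
tcp_rot: [-2.346, -2.088, 0.002]
wrist_force: [0.1, -0.4, -0.4]
width: 0.001
grip_force: 0.0
```

```bash
python3 c.py|head -1
```

```text
[-0.11921336 -0.03574543  0.10640026] [ 0.13485397 -0.36061218 -0.38581452]
```

Expected end is at about y = -0.031. I'll ease in until the stop pushes back.

>>> move_arm(
  series=[0, 0.3, 0, 0, 0, 0, 0, 0, 0.2, 0, 0, 0, 0, 0, 0, 0, 0, 0, 0, 0, 0],
)

```text
time: 17.3
tool_pos: [0.4268, -0.2301, 0.1065]
tcp_rot: [2.344, 2.087, -0.008]
wrist_force: [-2.3, -9.2, -1.1]
width: 0.002
grip_force: 4.9
```

>>> move_arm(
  series=[0, 0.2, 0, 0, 0, 0, 0, 0, 0.2, 0, 0, 0, 0, 0, 0, 0, 0, 0, 0, 0, 0],
)

```text
time: 17.68
tool_pos: [0.4269, -0.2297, 0.1067]
tcp_rot: [2.339, 2.086, -0.015]
wrist_force: [-6.1, -22.6, -5.1]
width: 0.003
grip_force: 11.4
```

The end stop is firm. Backing off and rising clear.

>>> move_arm(
  series=[0, -0.9, 0, 0, 0, 0, 0, 0, -1.0, 0, 0, 0, 0, 0, 0, -0.5, 0, -4, 0, 0, 0, 0, 0, 0, -6, 0, 0, 0, 0, 0, 0, -6, 0, 0, 0],
)

```text
time: 18.3
tool_pos: [0.4249, -0.2472, 0.2679]
tcp_rot: [-2.346, -2.087, 0.001]
wrist_force: [1.1, 0.1, 0.9]
width: 0.002
grip_force: 0.0
```

>>> move_arm(
  series=[0, 0, -5, -2, 0, 0, 0, 0, -4, -3, 0, 0, 0, 0, 0, -6, 0, 0, 0, 0, 0, 0, 0, 0, 0, 0, 0, 0],
)

```text
time: 18.8
tool_pos: [0.3333, -0.3402, 0.2869]
tcp_rot: [2.352, 2.082, -0.002]
wrist_force: [-0.2, 0.2, 0.4]
width: 0.002
grip_force: 0.0
```

Run:
```python
from h import *
a=read_camera("side");b=read_camera("top");s=read_state();print(s["time"],s["tool_pos"],s["wrist_force"])
o=np.hstack([cv2.resize(a[200:340,250:390],(450,450),interpolation=2),cv2.resize(b[175:295,345:435],(338,450),interpolation=2)])
cv2.imwrite("pics/end.png",o[:,:,::-1])
```

```text
18.9 [ 0.33390916 -0.33740893  0.2864612 ] [-1.18523333  0.66217327 -0.12786848]
```

View pics/end.png

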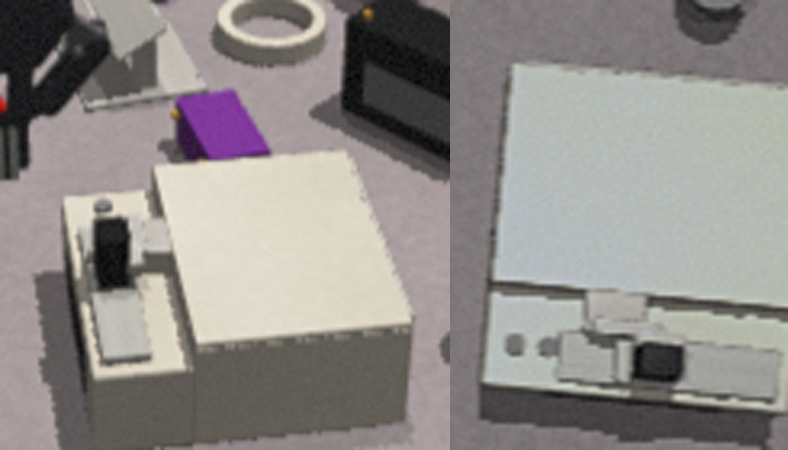

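The cover is flat and the bolt tongue lies over the tab, with the grip at top-view crop (658,362). I'll check the travel by centroid in both pictures.

Run:
```python
from h import *
b=read_camera("top"); a=cv2.imread("pics/top0.png")[:,:,::-1]; u=[.5491,-.2102,-.1185]
def cen(im):
    g=cv2.cvtColor(np.ascontiguousarray(im[258:284,385:432]),cv2.COLOR_RGB2GRAY).astype(float); w=np.clip(75-g,0,50)
    m=(w>25).astype(np.uint8); n,l,st,c=cv2.connectedComponentsWithStats(m); k=1+np.argmax(st[1:,4]); w=w*(l==k)
    v,uu=np.indices(w.shape); print(st[k]); return np.array([(uu*w).sum(),(v*w).sum()])/w.sum()+[385,258]
def toy(px): return least_squares(lambda q:proj("top",place(u,[(q[0],q[1],.11)]))[0]-px,[-.12,0]).x
p,q=cen(a),cen(b); print(p,q,toy(p),toy(q),toy(q)-toy(p))
```

```text
[ 26  10  13  11 104]
[  9   9  13  10 100]
[416.94291592 273.4294163 ] [399.74109071 271.80507559] [-0.1220928  -0.05038949] [-0.12202954 -0.00748129] [6.32627472e-05 4.29082018e-02]
```

```bash
python3 -c "
from workcell import *
print(finish_job())"
```

```text
the job is handed in; nothing more can be done
None
```

I handed the job in at about 19 s: the battery stands flat, terminals up, in the bay, the cover is shut, and the bolt is pushed firmly against its stop (about 43 mm of its 45 mm travel by camera). No verdict came back.

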